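# Put the slide carton away in the bench drawer

## Task

Take the slim upright carton of microscope slides that stands near the bench timer, and put it into the open drawer of the small grey bench drawer unit, standing upright, and let go of it. Then push the drawer fully shut with the carton inside. Leave the bench timer where it is.

Things in the scene. Friction and masses are not known exactly. Their poses are not given: they have to be found in the camera images.
- slide_box_center (a point): Centre of the slide carton: a slim closed cardboard box standing on the worktop, 32 mm thick (its x), 82 mm long (its y), 62 mm tall (its z, up); loose, about 0.12 kg; grasp it across the 32 mm. It and the timer may have exchanged places. The far thicker carton, about 115 x 64 x 60 mm, on the left, is not meant. A water bath 0.33 m tall stands right of the work.
- drawer_front (a point): Middle of the top edge of the drawer front's outer face, 101 mm above the worktop; moves with the drawer. x points level into the unit (the way the drawer shuts), y along the width, z up. The front is 148 mm wide, 12 mm thick and flat over its upper 60 mm; a lip pull stands out 14 mm from it, 70 to 78 mm below this point. The unit is fixed; its top is 4 mm above this point.
- drawer_floor (a point): Point on the drawer's inner floor, mid width, at the inner face of its front wall: 16 mm behind drawer_front in x, 89 mm below it; same axes, moves with it. From here the inside reaches 167 mm in +x and 63 mm to either side; walls 66 mm high. Only x = 0 to (drawer opening - 4 mm) is open from above, the rest is under the unit's top.
- drawer (a joint): Drawer opening in m: 0 fully shut, grows as it comes out to 0.15; starts 0.130 to 0.145. Runs stiffly (about 2 N of friction), stays where left, and stops hard at 0.
- timer: Bench timer lying face up, 66 x 66 x 17 mm, loose; origin at the centre of its underside. Not to be moved.
There are look-alikes about, which are no part of the job. Of the things that look like the part that bears slide_box_center, the larger one is meant.

How it is judged:
By the outcome, as a careful person would: the job done as asked, in the order asked, and still so for the second after the job is handed in, with the robot touching nothing.
It also fails if it takes over 59 s, if anything falls off the work surface, if the arm or the gripper's body presses on something with over 40 N, if the wrist force passes 120 N, or if a joint passes its speed limit or range.

## Robot

A 6-joint arm with a two-finger parallel gripper is mounted at the origin on a cart in front of the work surface, level with it; the furniture and walls round the work are solid. World frame = base frame: x ahead of the robot, y to its left, z up, the work surface at z = 0. Lengths are in m, angles in degrees, forces in N, time in s.
With the tool pointing down it reaches from about 0.4 to 0.825 m from the base axis. Payload 7 kg.
Tool frame: the origin (TCP) lies midway between the tips of the shut fingers; the grasp point (between the pads) lies 19 mm behind it; z points along the fingers, y is the line along which they close (so a half turn about z gives the same grasp; the last joint's range is limited). The gripper opens to 88 mm and grips with 3 to 60 N. Pads are 19 mm wide; open, the fingers measure 130 mm over their backs; the gripper's body (78 mm by 193 mm) begins 47 mm behind the grasp point.
Start: joints at [83.486, 20.546, 0.682, 0, -70.136, -16.507], TCP at [0.264, 0.621, 0.227] pointing down, gripper open.
Joint ranges: [-176.03, 176.03], [-82.01, 121.73], [-58.28, 71.71], [-173.87, 95.51], [-174.79, -0.11], [-173.66, 173.66]. Speed limits (degrees/s): [136.94, 136.94, 172.46, 180, 180, 180].

## Interface

Orientations are given as a 3x3 rotation matrix whose columns are the frame's x, y, z axes.
In Python, from rig import robot gives the robot as it stands. Calls block until the motion is done:
- robot.goto(position, orientation): joint-space move of the TCP to a pose.
- robot.servo_line(position, ori=None, speed=0.15): straight line of the TCP; ori=None keeps the orientation; speed is the mean speed in m/s.
- robot.movej(angles): joint-space move.
- robot.move_gripper(opening): opening from 0.0 (shut) to 1.0 (fully open); the grip force is fixed at half the most; returns when the fingers have stopped.
- robot.dwell(seconds).
- robot.ik(position, orientation): joint angles nearest the present ones, or None.
- robot.grab_frame(name): name is "scene" or "side" or "wrist"; returns (picture, depth): 384x512x3 uint8, red, green, blue; 384x512 float32, m along the optical axis (not along the pixel's ray), 0 where there is no reading.
- robot.camera_info(name): a dict with "vfov" (degrees; the focal length in pixels is half the picture's height over the tangent of half this angle, whatever the lens; pixels are square), "cx", "cy" (the principal point, pixels), "view" (4x4, takes a point from world to camera coordinates); the wrist camera has in their place "T_tool_cam" (4x4, takes a point from camera to tool coordinates, whose origin is the TCP and whose axes are the flange's). Camera axes: x right, y down, z forward; pixel columns grow to the right and rows downward; lengths in m; the calibration is good to about 2 mm. A picture is of the moment at which its call begins: read the wrist's pose just before it. camera_info takes no time and is no camera call.
A pose or a line that the arm cannot do raises robot.Unreachable and nothing moves.
- robot.job_done(): hands the job in; it is judged then, once.
Readings, each from a call of its own:
- robot.read_t(): time.
- robot.read_qpos(): joint angles.
- robot.read_qvel(): joint speeds.
- robot.read_effort(): joint torques, N m.
- robot.read_position(): TCP position.
- robot.read_tcp_rot(): TCP orientation.
- robot.read_force(): force on the tool from outside, world axes, zero at the start.
- robot.read_ft_torque(): the same for the moment, N m.
- robot.read_grip_width(): opening from 0.0 (shut) to 1.0 (fully open).
- robot.read_finger_force(): force on a finger pad.
Only numpy, scipy, OpenCV 4.12 (cv2) and the standard library are available. Lean on these libraries where they do the work, as an engineer would, in place of code of your own. Each camera call takes 0.05 s, during which the arm holds its last target. There are 200 camera calls.

## Working session

There is one attempt and no reset: what is moved stays moved. The work goes in short steps, each a Python script; the robot and the scene stay as the last script left them, time stands still between calls to the robot, and variables do not carry over. Pictures are saved under pics/ and viewed, at most 10 in all, crops included, and the job is handed in when it is done.

```bash
ls; mkdir -p pics
cat > h.py <<'E'
import numpy as np, cv2
from rig import robot
def K(ci): 
    f=192/np.tan(np.radians(ci['vfov'])/2); return f,ci['cx'],ci['cy']
def cloud(name):
    """picture, depth, world points HxWx3"""
    ci=robot.camera_info(name)
    if name=='wrist':
        T=np.eye(4);T[:3,:3]=robot.read_tcp_rot();T[:3,3]=robot.read_position()
        M=T@np.array(ci['T_tool_cam'])
    else: M=np.linalg.inv(np.array(ci['view']))
    im,d=robot.grab_frame(name); f,cx,cy=K(ci)
    v,u=np.mgrid[:384,:512]
    P=np.stack([(u-cx)/f*d,(v-cy)/f*d,d],-1)@M[:3,:3].T+M[:3,3]
    P[d==0]=np.nan
    return im,d,P,M
E
python3 - <<'E'
from h import *
L=[]
for n in ['scene','side']:
    im,d,P,M=cloud(n); np.savez('c_'+n,im=im,P=P,M=M,d=d); print(n,robot.camera_info(n)); print((d==0).mean())
    L.append(im)
cv2.imwrite('pics/a.png',cv2.resize(np.vstack(L)[:,:,::-1],(800,1200))[:600]);cv2.imwrite('pics/b.png',cv2.resize(L[1],(800,600))[:,:,::-1])
E
```

```text
pics
scene {'vfov': 42.438217688027, 'cx': 249.63424441517557, 'cy': 183.82489762559837, 'view': array([[-0.51496093, -0.85694626, -0.02140885,  0.54769869],
       [-0.59778259,  0.37689896, -0.70753314,  0.23569892],
       [ 0.61438686, -0.35155409, -0.7063558 ,  1.13423049],
       [ 0.        ,  0.        ,  0.        ,  1.        ]])}
0.00408935546875
side {'vfov': 51.96153578063416, 'cx': 257.9878850096657, 'cy': 190.0995299479384, 'view': array([[ 0.99537528, -0.09520051,  0.01284221, -0.47089296],
       [-0.04594047, -0.58915622, -0.80671211,  0.2943114 ],
       [ 0.08436548,  0.80239131, -0.59080509,  0.60107596],
       [ 0.        ,  0.        ,  0.        ,  1.        ]])}
0.004048665364583333
```

View pics/a.png

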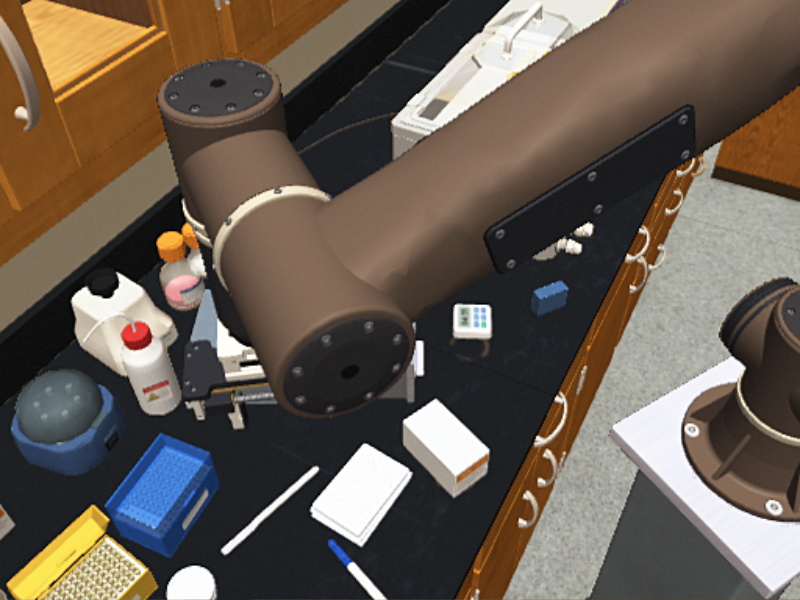

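View pics/b.png

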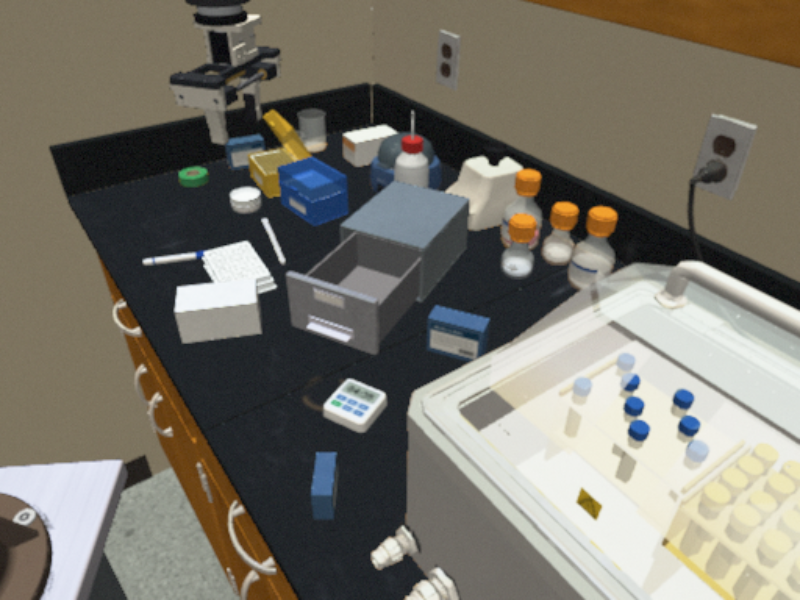

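Scene view: the arm hides the drawer and the carton. The timer is at (472,320), a small blue box at (549,297) and the thick white carton at (447,447).

Side view candidates for the slide carton:
- Blue upright box at (458,332), beside the timer.
- Smaller blue box at (325,485).
- Far blue box by the microscope at (245,150).
- Thick white carton at (218,310), excluded by the text.

I'll measure the sizes to choose.

Run:
```python
from h import *
z=np.load('c_side.npz'); im,P=z['im'],z['P']
s=512/800
hsv=cv2.cvtColor(im,cv2.COLOR_RGB2HSV)
m=((hsv[...,0]>95)&(hsv[...,0]<120)&(hsv[...,1]>90)&(hsv[...,2]>40)).astype(np.uint8)
n,lab,st,c=cv2.connectedComponentsWithStats(m)
for i in range(1,n):
    if st[i,4]>60:
        p=P[lab==i]; p=p[np.isfinite(p[:,0])]
        print(c[i]/s,st[i,4],np.percentile(p,[2,50,98],axis=0).round(3).tolist())
def at(u,v): return P[int(v*s),int(u*s)].round(4)
print('table',at(280,380),at(430,385))
for q in [(355,405),(292,280),(376,302),(296,283),(370,302),(334,292),(350,250),(466,195),(400,188),(348,270),(380,285)]: print(q,at(*q))
# carton top: points in box region 
sel=np.zeros(m.shape,bool); sel[int(300*s):int(365*s),int(420*s):int(495*s)]=1
p=P[sel]; t=p[(p[:,2]>0.056)&(p[:,2]<0.07)]; print(len(t),t[:,2].mean(),cv2.minAreaRect((t[:,:2]*1000).astype(np.float32)))
t=p[(p[:,2]>0.01)&(p[:,2]<0.07)]; print(len(t),cv2.minAreaRect((t[:,:2]*1000).astype(np.float32)))
cv2.imwrite('pics/c.png',cv2.resize(im[150:260,170:330],(800,550),interpolation=cv2.INTER_CUBIC)[:,:,::-1])
```

```text
[243.15781963 144.37785388] 219 [[0.169, 0.968, 0.006], [0.204, 0.991, 0.057], [0.247, 1.083, 0.064]]
[434.61354962 172.39980916] 131 [[0.606, 0.814, 0.0], [0.618, 0.831, 0.045], [0.649, 0.984, 0.067]]
[314.32309322 189.88877119] 1475 [[0.302, 0.705, 0.0], [0.371, 0.743, 0.06], [0.431, 0.95, 0.084]]
[379.49546089 174.27548883] 179 [[0.484, 0.796, 0.016], [0.499, 0.821, 0.053], [0.526, 0.864, 0.072]]
[458.33407632 326.57141583] 701 [[0.538, 0.287, -0.0], [0.583, 0.313, 0.06], [0.63, 0.421, 0.064]]
[682.94604701 398.29059829] 117 [[0.73, 0.022, 0.178], [0.737, 0.028, 0.185], [0.747, 0.039, 0.187]]
[633.34216102 405.3628178 ] 118 [[0.681, 0.019, 0.175], [0.688, 0.025, 0.183], [0.698, 0.036, 0.185]]
[688.65327381 424.92559524] 126 [[0.722, -0.008, 0.175], [0.729, -0.002, 0.182], [0.738, 0.008, 0.184]]
[638.33411654 429.46428571] 133 [[0.673, -0.01, 0.176], [0.68, -0.005, 0.184], [0.689, 0.005, 0.187]]
[322.70523927 484.69214109] 606 [[0.379, 0.052, 0.0], [0.391, 0.067, 0.043], [0.404, 0.147, 0.045]]
table [ 0.3277  0.2813 -0.0017] [0.4974 0.0361 0.2142]
(355, 405) [0.43   0.2072 0.017 ]
(292, 280) [0.3467 0.3838 0.0956]
(376, 302) [0.4638 0.3178 0.0987]
(296, 283) [0.3529 0.3829 0.0904]
(370, 302) [0.4553 0.3162 0.1004]
(334, 292) [0.4068 0.3484 0.0983]
(350, 250) [0.4336 0.5237 0.0548]
(466, 195) [0.6615 0.7078 0.0579]
(400, 188) [0.5278 0.6447 0.1066]
(348, 270) [0.4269 0.5147 0.0236]
(380, 285) [0.4798 0.4784 0.014 ]
406 0.06178785498005802 ((579.6299438476562, 318.16259765625), (34.49563217163086, 81.80449676513672), 62.42546081542969)
1016 ((579.1907958984375, 317.2001953125), (35.81980514526367, 82.30557250976562), 63.25736618041992)
```

View pics/c.png

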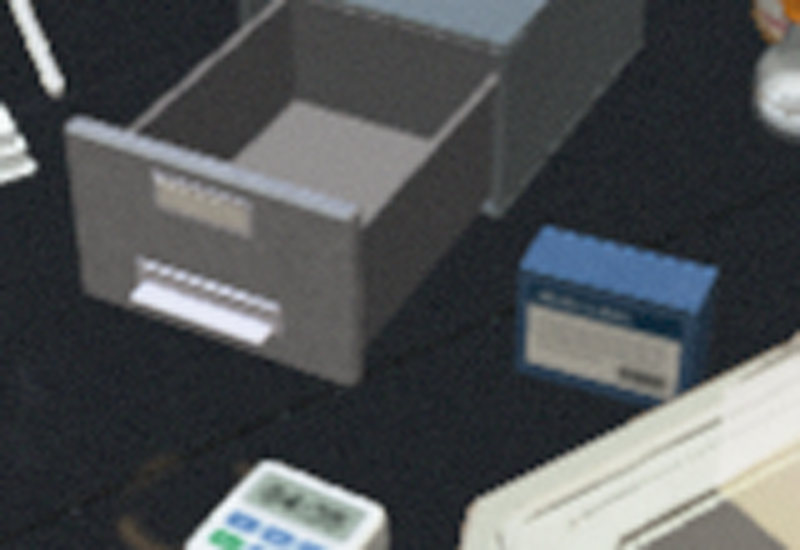

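Side crop: the blue carton is upright and slim at crop (615,310). Its measured size is 34x82 mm with its top at 0.062 m, and it stands beside the drawer and near the timer, so it is the one meant. The other blue box is 45 mm tall, so it is the decoy. Next I'll hover and measure with the wrist camera.

```bash
cat >> h.py <<'E'
def down(a):
    """tool down, closing axis y at heading a (deg)"""
    a=np.radians(a); y=np.array([np.cos(a),np.sin(a),0]); z=np.array([0,0,-1.]); return np.stack([np.cross(y,z),y,z],1)
E
python3 - <<'E'
from h import *
z=np.load('c_side.npz'); P=z['P'].reshape(-1,3)
b=P[(P[:,2]>0.12)&(P[:,2]<0.4)&(P[:,0]>.4)&(P[:,0]<1)&(P[:,1]<.5)&(P[:,1]>-.6)]
print('bath',cv2.convexHull((b[:,:2]*1000).astype(np.float32))[:,0][::3].round().tolist(),b[:,2].max())
print('Ttc',np.array(robot.camera_info('wrist')['T_tool_cam']).round(3).tolist(),robot.camera_info('wrist')['vfov'])
print('R',robot.read_tcp_rot().round(3).tolist())
for nm,p in [('carton',[.579,.317,.035]),('drop',[.46,.43,.07]),('push0',[.38,.31,.07]),('push1',[.48,.49,.07]),('hover',[.46,.38,.33])]:
    for a in (-30,60,150,-120):
        q=robot.ik(p,down(a)); print(nm,a,None if q is None else np.round(q,0).tolist())
E
```

```text
bath [[1000.0, 418.0], [994.0, 444.0], [961.0, 500.0], [956.0, 500.0], [833.0, 494.0], [481.0, 30.0], [474.0, 7.0], [473.0, 2.0], [481.0, -13.0], [561.0, -152.0], [570.0, -163.0], [662.0, -205.0], [832.0, -17.0]] 0.3770636637259916
Ttc [[0.0, -0.959, -0.282, 0.076], [1.0, -0.0, 0.001, 0.0], [-0.001, -0.282, 0.959, -0.159], [0.0, 0.0, 0.0, 1.0]] 61.529656537101175
R [[0.92, -0.391, -0.0], [-0.391, -0.92, -0.001], [0.0, 0.001, -1.0]]
carton -30 [46.0, 29.0, -14.0, 0.0, -48.0, 104.0]
carton 60 [46.0, 29.0, -14.0, 0.0, -48.0, -166.0]
carton 150 [46.0, 29.0, -14.0, 0.0, -48.0, -76.0]
carton -120 [46.0, 29.0, -14.0, 0.0, -48.0, 14.0]
drop -30 [61.0, 24.0, -16.0, 0.0, -50.0, 89.0]
drop 60 None
drop 150 [61.0, 24.0, -16.0, 0.0, -50.0, -91.0]
drop -120 [61.0, 24.0, -16.0, 0.0, -50.0, -1.0]
push0 -30 [62.0, 13.0, -34.0, 0.0, -43.0, 88.0]
push0 60 None
push0 150 [62.0, 13.0, -34.0, 0.0, -43.0, -92.0]
push0 -120 [62.0, 13.0, -34.0, 0.0, -43.0, -2.0]
push1 -30 [62.0, 29.0, -8.0, 0.0, -53.0, 88.0]
push1 60 None
push1 150 [62.0, 29.0, -8.0, 0.0, -53.0, -92.0]
push1 -120 [62.0, 29.0, -8.0, 0.0, -53.0, -2.0]
hover -30 [58.0, 10.0, 0.0, 0.0, -80.0, 92.0]
hover 60 None
hover 150 [58.0, 10.0, 0.0, 0.0, -80.0, -88.0]
hover -120 [58.0, 10.0, 0.0, 0.0, -80.0, 2.0]
```

Run:
```python
from h import *
z=np.load('c_side.npz'); P=z['P'].reshape(-1,3)
b=P[(P[:,2]>0.1)&(P[:,2]<0.36)&(P[:,0]>.45)&(P[:,0]<.85)&(P[:,1]<.35)]
dd=np.hypot(b[:,0]-.579,b[:,1]-.317); i=np.argsort(dd)[:400:80]; print('bath near',b[i].round(3).tolist(),dd[i].round(3))
robot.goto([.47,.40,.34],down(-120))
L=[]
for k,n in enumerate(['wrist','scene']):
    im,d,P,M=cloud(n); np.savez('d_'+n,im=im,P=P,M=M,d=d); L.append(im)
    hsv=cv2.cvtColor(im,cv2.COLOR_RGB2HSV)
    m=((hsv[...,0]>95)&(hsv[...,0]<120)&(hsv[...,1]>90)).astype(np.uint8)
    print(n,M[:3,3].round(3))
print(robot.read_t(),robot.read_position())
cv2.imwrite('pics/d.png',cv2.resize(L[0],(800,600))[:,:,::-1])
```

```text
bath near [[0.466, 0.319, 0.1], [0.685, 0.111, 0.216], [0.726, 0.132, 0.173], [0.552, 0.069, 0.215], [0.541, 0.061, 0.215]] [0.113 0.232 0.237 0.25  0.259]
wrist [0.536 0.362 0.498]
scene [-0.274  0.779  0.98 ]
1.425 [0.46917265 0.40095145 0.33904475]
```

View pics/d.png

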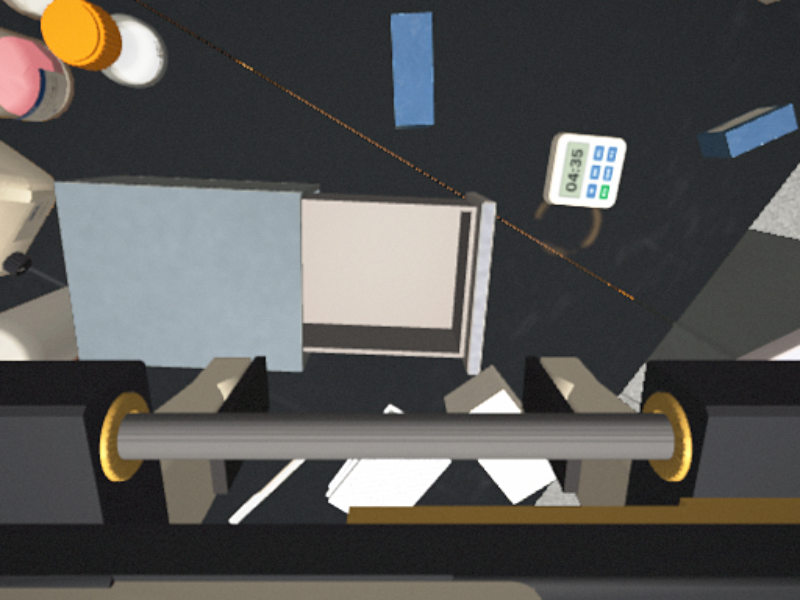

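Wrist view: carton top at (412,70), timer at (585,170), drawer with its front's top strip from (482,195) to (476,372), and the unit top on the left. Next I'll compute positions from rays and compare them with the side view.

Run:
```python
from h import *
w=np.load('d_wrist.npz'); s_=np.load('c_side.npz'); sc=np.load('d_scene.npz')
def ray(n,D,uv,z):
    f,cx,cy=K(robot.camera_info(n)); M=D['M']; uv=np.atleast_2d(uv).astype(float)
    r=np.c_[(uv[:,0]-cx)/f,(uv[:,1]-cy)/f,np.ones(len(uv))]@M[:3,:3].T
    return M[:3,3]+r*((z-M[2,3])/r[:,2:])
hsv=cv2.cvtColor(w['im'],cv2.COLOR_RGB2HSV)
m=((hsv[...,0]>95)&(hsv[...,0]<120)&(hsv[...,1]>90)).astype(np.uint8); m[:, :240]=0; m[:,290:]=0; m[100:]=0
c=max(cv2.findContours(m,0,1)[0],key=cv2.contourArea)
print('depth top z',np.nanmedian(w['P'][m>0],axis=0).round(4))
p=ray('wrist',w,c[:,0],.062)[:,:2]; print('wrist rect',cv2.minAreaRect((p*1000).astype(np.float32)))
# drawer parts via height in the clouds
ax=np.array([.49,.87]);ax/=np.hypot(*ax); 
for n,D in (('wrist',w),('side',s_),('scene',sc)):
    P=D['P'].reshape(-1,3); q=P[(P[:,2]>.096)&(P[:,2]<.103)&(np.hypot(P[:,0]-.405,P[:,1]-.352)<.1)]
    # keep front strip
    t=(q[:,:2]-[.405,.352])@ax; q=q[abs(t)<.03]
    print(n,len(q),q[:,2].mean() if len(q) else 0,cv2.minAreaRect((q[:,:2]*1000).astype(np.float32)) if len(q)>5 else 0)
    u=P[(P[:,2]>.1035)&(P[:,2]<.108)&(abs(P[:,0]-.56)<.2)&(abs(P[:,1]-.6)<.2)]
    print('  unit top',len(u),cv2.minAreaRect((u[:,:2]*1000).astype(np.float32)) if len(u)>5 else 0)
s=512/800
print('front edge by rays', ray('wrist',w,np.array([[496,203],[480.5,374],[303,192],[303,371]])*s,.101)[:,:2].round(4).tolist())
P=w['P'];print('floor',P[int(260*s),int(380*s)].round(4),'front strip',P[int(280*s),int(482*s)].round(4),'unit',P[int(280*s),int(200*s)].round(4))
for n,D in(('scene',sc),):
  P=D['P']
cv2.imwrite('pics/e.png',cv2.resize(sc['im'],(800,600))[:,:,::-1])
```

```text
depth top z [0.5822 0.3185 0.0624]
wrist rect ((580.4462280273438, 319.4890441894531), (32.421844482421875, 84.34229278564453), 62.263755798339844)
wrist 1035 0.10097706411124 ((403.9595947265625, 357.3575134277344), (12.467747688293457, 146.5033721923828), 57.50680923461914)
  unit top 17901 ((598.2748413085938, 549.2338256835938), (246.98159790039062, 272.58892822265625), 56.41023254394531)
side 284 0.10020359574485428 ((402.5138244628906, 354.75372314453125), (15.38241958618164, 146.91696166992188), 56.50831604003906)
  unit top 2373 ((605.613037109375, 602.721923828125), (408.24859619140625, 272.047607421875), 17.46189308166504)
scene 206 0.1004139709403298 ((403.5357666015625, 358.13592529296875), (12.032356262207031, 149.3498992919922), 58.149715423583984)
  unit top 3496 ((626.838134765625, 621.867431640625), (394.02850341796875, 286.7695007324219), 63.66829299926758)
front edge by rays [[0.4619, 0.3134], [0.3388, 0.3902], [0.5438, 0.4388], [0.4173, 0.5206]]
floor [0.4536 0.4259 0.0128] front strip [0.4133 0.3515 0.1023] unit [0.5269 0.5466 0.1062]
```

The measurements agree. The carton is at (0.580, 0.319), heading 62.3°, top 0.062. The front strip is 12x147 mm at z=0.101, with outer-face middle (0.401, 0.352) and shut direction 57.5°. The opening is about 0.138. Now I'll grasp.

Run:
```python
from h import *
c=[.5804,.3192]; R=down(-117.7)
robot.move_gripper(0.9)
robot.goto([*c,.15],R); robot.servo_line([*c,.028],speed=.1); robot.dwell(.2)
print(robot.read_position(),robot.read_force())
robot.move_gripper(0.0); print('grip',robot.read_grip_width()*88,robot.read_finger_force(),robot.read_t())
robot.servo_line([*c,.20],speed=.12); print(robot.read_grip_width()*88,robot.read_finger_force(),robot.read_force(),robot.read_t())
ax=np.array([np.cos(np.radians(57.5)),np.sin(np.radians(57.5))]); d=np.array([.4008,.3523])+.079*ax
robot.goto([*d,.20],down(-32.5)); robot.dwell(.2)
print(robot.read_position(),robot.read_grip_width()*88,robot.read_t())
L=[]
for n in ['wrist','side']:
    im,dd,P,M=cloud(n); np.savez('e_'+n,im=im,P=P,M=M,d=dd); L.append(im)
cv2.imwrite('pics/f.png',cv2.resize(np.hstack(L),(800,300))[:,:,::-1])
```

```text
[0.5806248  0.31939026 0.02859193] [-0.75419856 -0.20416797  0.01190657]
grip 32.34798838990292 29.998050928115845 5.175
31.725171485319002 29.997662901878357 [ 0.05607587  0.08595514 -0.95351137] 6.7583
[0.44371451 0.41855347 0.1998239 ] 32.2691628005311 8.0667
```

View pics/f.png

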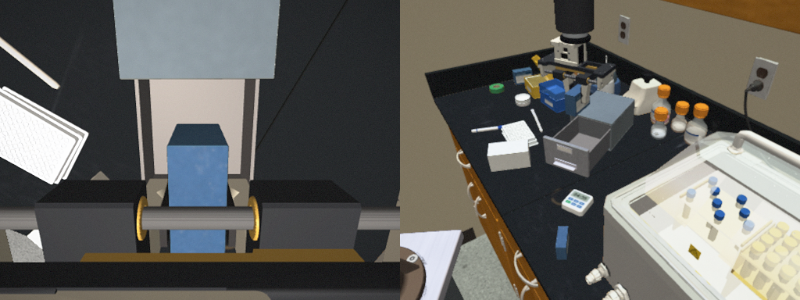

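The carton is held, and in the wrist view (left) it is centred over the drawer opening and parallel to its sides. Lower it, watching the force, then release and retreat.

Run:
```python
from h import *
ax=np.array([np.cos(np.radians(57.5)),np.sin(np.radians(57.5))]); d=np.array([.4008,.3523])+.079*ax
robot.servo_line([*d,.065],speed=.12)
z=.065
while z>.0405:
    z-=.002; robot.servo_line([*d,z],speed=.05); f=robot.read_force()[2]
    if f>2: break
print('z',z,robot.read_force(),robot.read_t())
robot.move_gripper(0.6); robot.dwell(.1)
robot.servo_line([*d,.2],speed=.12); print(robot.read_t(),robot.read_force())
L=[]
for n in ['wrist','side']:
    im,dd,P,M=cloud(n); np.savez('g_'+n,im=im,P=P,M=M,d=dd); L.append(im)
    s=P[(P[...,2]>.07)&(P[...,2]<.08)&(np.hypot(P[...,0]-d[0],P[...,1]-d[1])<.055)]
    hs=cv2.cvtColor(im,cv2.COLOR_RGB2HSV); m=(hs[...,0]>95)&(hs[...,0]<120)&(hs[...,1]>90)&(np.hypot(P[...,0]-d[0],P[...,1]-d[1])<.07)
    q=P[m]; q=q[q[:,2]>.068]; print(n,q[:,2].mean(),cv2.minAreaRect((q[:,:2]*1000).astype(np.float32)))
    q=P.reshape(-1,3); q=q[(q[:,2]>.096)&(q[:,2]<.1035)&(abs((q[:,:2]-[.404,.357])@ax)<.03)&(np.hypot(q[:,0]-.404,q[:,1]-.357)<.1)]
    if len(q)>9: print(' front',cv2.minAreaRect((q[:,:2]*1000).astype(np.float32)))
cv2.imwrite('pics/g.png',cv2.resize(np.hstack(L),(800,300))[:,:,::-1])
```

```text
z 0.03899999999999998 [0.27005561 1.61310371 4.95628907] 12.6917
14.8917 [-0.7318994   0.22400804  0.40076379]
wrist 0.07985622899879269 ((444.22613525390625, 420.1976013183594), (81.24998474121094, 111.0090560913086), 57.958152770996094)
 front ((406.9033203125, 362.4068908691406), (2.245321273803711, 87.19737243652344), 57.499698638916016)
side 0.1081951839803744 ((432.46490478515625, 412.6108093261719), (96.49219512939453, 85.57344055175781), 10.786818504333496)
 front ((402.1645202636719, 356.20513916015625), (15.389358520507812, 147.6962127685547), 58.266151428222656)
```

View pics/g.png

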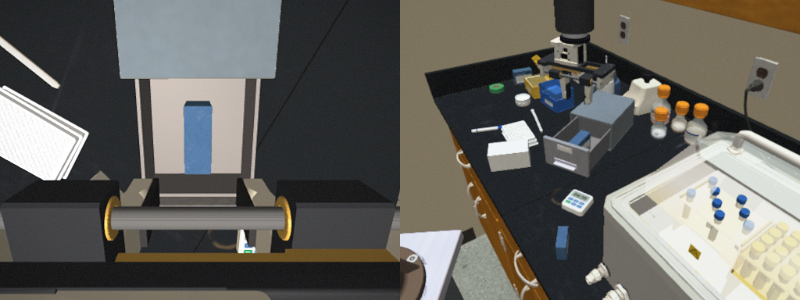

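The wrist and side views show the carton standing upright in the drawer at left-pane (198,138). The drawer front has not moved. Now I'll shut it with the closed fingertips.

Run:
```python
from h import *
ax=np.array([np.cos(np.radians(57.8)),np.sin(np.radians(57.8))]); F=np.array([.4008,.3523]); R=down(-32.2)
g=lambda t,z: [*(F+t*ax),z]
robot.servo_line(g(-.05,.2),R,speed=.15); robot.move_gripper(0.0)
robot.servo_line(g(-.05,.072),speed=.12); robot.dwell(.1)
f0=robot.read_force(); print(f0,robot.read_t())
fp=lambda: -float((robot.read_force()-f0)[:2]@ax)
t=-.05; tr=[]
robot.servo_line(g(-.016,.072),speed=.05); t=-.016
while t<.10: t+=.029; robot.servo_line(g(t,.072),speed=.05); tr.append((round(t,3),round(fp(),1)))
while t<.15:
    t+=.002; robot.servo_line(g(t,.072),speed=.03); robot.dwell(.03); x=fp(); tr.append((round(t,3),round(x,1)))
    if x>12: break
print(tr,robot.read_position(),robot.read_t())
```

```text
[-0.13829763  0.37403051 -0.0168151 ] 18.3083
[(0.013, 0.3), (0.042, 1.0), (0.071, 0.2), (0.1, -0.8), (0.102, 0.2), (0.104, 2.6), (0.106, 1.5), (0.108, -0.5), (0.11, 1.1), (0.112, 0.5), (0.114, 0.7), (0.116, 1.4), (0.118, 1.5), (0.12, 0.8), (0.122, 0.3), (0.124, 0.8), (0.126, 0.7), (0.128, 1.1), (0.13, 6.1), (0.132, 11.2), (0.134, 18.6)] [0.46943801 0.461139   0.07161993] 26.8917
```

Run:
```python
from h import *
ax=np.array([np.cos(np.radians(57.8)),np.sin(np.radians(57.8))]); F=np.array([.4008,.3523])
g=lambda t,z: [*(F+t*ax),z]
robot.servo_line(g(.06,.072),speed=.08); robot.servo_line(g(.03,.25),speed=.15); robot.dwell(.2)
L=[]
for n in ['wrist','side']:
    im,d,P,M=cloud(n); L.append(im)
    r=P.reshape(-1,3)-[*F,0]; q=np.c_[r[:,:2]@ax,r[:,:2]@[-ax[1],ax[0]],r[:,2]]; q=q[abs(q[:,1])<.06]
    s=q[(q[:,2]>.096)&(q[:,2]<.1025)&(abs(q[:,0]-.14)<.03)]; print(n,np.percentile(s[:,0],[2,50,98]) if len(s) else 0)
    s=q[(q[:,2]>.104)&(q[:,2]<.108)&(abs(q[:,0]-.2)<.1)]; print('  top',np.percentile(s[:,0],[1]) if len(s) else 0)
print(robot.read_t(),robot.read_force())
cv2.imwrite('pics/h.png',cv2.resize(np.hstack(L),(800,300))[:,:,::-1])
```

```text
wrist [0.13889411 0.14429276 0.15016572]
  top [0.15106047]
side [0.13594205 0.14028568 0.15205189]
  top [0.14980857]
29.6167 [-0.60811948 -0.52793985 -0.02954486]
```

View pics/h.png

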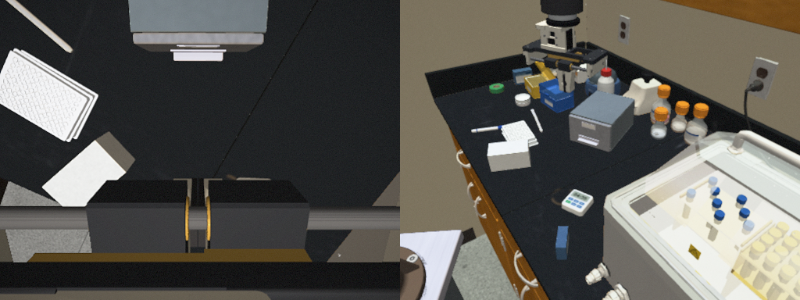

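Both views show the drawer front flush against the unit, with the strip's inner edge at 0.150 and the unit edge at 0.150–0.151. The timer is where it was, and the gripper is clear.

```bash
python3 -c "
from rig import robot
print(robot.job_done())"
```

```text
the job is handed in; nothing more can be done
None
```

I put the slide carton upright in the drawer, let go of it, pushed the drawer fully shut, left the timer untouched, and handed the job in after about 30 s of the 59 s limit.

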